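Draw out the analyser's filter tray with a pull hook

ROBOT

A 7-joint arm with a two-finger parallel gripper is mounted at the origin on the work surface. World frame = base frame: x ahead of the robot, y to its left, z up, the work surface at z = 0. Lengths are in m, angles in rad, forces in N, time in s.
With the tool pointing down it reaches from about 0.425 to 0.95 m from the base axis. Payload 4.7 kg.
Tool frame: the origin (TCP) lies between the finger pads; the fingertips stand 11 mm ahead of it and the grasp point (between the pads) lies 8 mm behind it (finger_overhang is the distance from the TCP to the fingertips, in m); x points along the fingers, y is the direction in which the jaws open and shut, and the axes are right-handed (so a half turn about x gives the same grasp; the last joint's range is limited). The gripper opens to 87 mm and grips with 3 to 60 N. Pads are 19 mm wide; open, the fingers measure 117 mm over their backs; the gripper's body (75 mm by 190 mm) begins 51 mm behind the grasp point.
Start: joints at [-1.22, 0.469, -0.049, 1.532, 0.024, 1.141, -0.082], TCP at [0.25, 0.627, 0.234] pointing down, gripper open.
Joint ranges: [-2.59, 2.59], [-0.33, 1.99], [-1.39, 1.29], [0.1, 2.45], [-1.04, 4.18], [0.21, 1.99], [-2.66, 2.66]. Speed limits (rad/s): [2.57, 2.57, 3.14, 3.14, 3.14, 3.14, 3.14].

INTERFACE

Orientations are given as a unit quaternion [w, x, y, z].
In Python, from workcell import sense, snapshot, get_calibration, sign_off, spot_in, finger_overhang gives the robot as it stands.
- The arm moves only by the shell command python3 -m crank 'ROWS' [OPENING] [FORCE]. ROWS is JSON, a list of rows, each a list of 2 entries, a list of its own where there are three numbers: the shift along the world's x, y, z in mm, then the turn, a rotation vector about the world's x, y, z in rad. In form: [[[dx, dy, dz], [rx, ry, rz]], ...]. A call has 1 to 10 rows; each row is the pose to reach, as a shift and turn from the pose commanded when the call began; what a row does not reach only later rows make up. A row lasts 1/10 s, in which the tool goes at most 50 mm and 8.59 degrees, less where a joint would pass 70% of its speed; a pose out of reach is approached as far as the arm can. A call with a gripper value outside its range is refused whole. OPENING is the finger opening in mm, from 0 to 87, set as the call begins (- or left out, the last holds). The fingers move at their own pace and stop on an object; FORCE is the grip in N (left out, the last holds). Time passes only in rows, so rows that repeat a pose let the fingers close. It gives the time, the measured TCP pose, the force and the opening at its end, in the units of the state.
- sense(): the state, without advancing time (a new reading comes with each control period).
- snapshot(name): name is "side" or "top"; returns (picture, depth): 400x640x3 uint8, red, green, blue; 400x640 float32, m along the optical axis (not along the pixel's ray), 0 where there is no reading.
- get_calibration(name): a dict with "fx", "fy", "cx", "cy" (pixels), "xyz" and "orientation" of the camera in the world. Camera axes: x right, y down, z forward; pixel columns grow to the right and rows downward; lengths in m; the calibration is good to about 2 mm. A picture is of the moment at which its call begins. get_calibration takes no time and is no camera call.
- sign_off(): hands the job in, once; it reports no verdict.
Trained networks look in the newest picture that a camera, given by its name, has taken for a name from the list of things; names that differ only in an ending like _2 or _b are one class to them, and where a whole thing is asked for, a point or a joint stands for the part that bears it (a point fixed in the world has none). Each returns a list of dicts, best first, with "p" (0 to 1); they miss things now and then, are a little off and sometimes report something else, mostly with a low value. They report only what shows in the picture. A call takes as long as a camera call. They do not tell look-alikes from the thing itself.
- spot_in(camera, thing): "xy" ([column, row] in pixels, amid what is visible of it).
The state is a dict: "t": time; "q": joint angles; "qvel": joint speeds; "tau": joint torques, N m; "tool_pos": TCP position; "ee_rot": TCP orientation; "contact_force": force on the tool from outside, world axes, zero at the start; "torque": the same for the moment, N m; "finger_gap": finger opening in m.
Only numpy, scipy, OpenCV 4.12 (cv2) and the standard library are available. Lean on these libraries where they do the work, as an engineer would, in place of code of your own. Each camera call takes 0.05 s, during which the arm holds its last target.

TASK

Take the pull hook from its forked rest, drop its toe through the finger hole in the lip of the analyser's filter tray, and draw the tray straight out, through the stiff last few millimetres, until it stands against its end stop, never putting more than 20 N on the tray. Then unhook it and lay the hook back in the two forks of its rest. Touch the tray with the hook only, and leave the other things on the bench where they are.

Things in the scene. Friction and masses are not known exactly. Their poses are not given: they have to be found in the camera images.
- analyser: Low dark-teal bench analyser, a box 240 deep x 300 wide x 136 mm high, fixed, its front towards the robot within 0.3 rad. Origin: middle of its lower front edge at bench height; x points into the machine, y along its front, z up. The tray slot is in the middle of its front (188 mm wide, 44 to 88 mm above the bench).
- tray: Grey filter tray; slides straight out along its -x (axes as the analyser's); found 0 to 65 mm out. Origin: bench height, middle of the rear face of its front panel (176 wide, 46 high, 10 mm thick, z 43 to 89 mm). A level lip 60 wide, 6 mm thick stands out of the panel from x = -10 to -46 mm, top 66 mm above the bench, free space below. It stays where it is left.
- finger_hole (a point): Centre of the round finger hole, 20 mm wide, vertical through the tray's lip, at the lip's top face, 28 mm in front of the tray's origin and 66 mm above the bench. Axes as the tray's.
- detent (a joint): How far (m) the tray has gone through the stiff detent at the end of its run; stays where left. 0 as found. The tray first runs 35 to 70 mm with about 4 N drag (how far cannot be seen, it must be felt); then the detent takes about 9 N for its 7 mm (0 to 0.007), then comes the hard stop.
- hook: Loose pull hook, about 150 g: black handle 120 long, 14 wide, 16 mm high; from its +x end an 8 mm steel rod rises, runs forward (its lower side 30 mm above the handle's underside) and ends in a toe pointing straight down, 104 mm ahead of the origin. Origin: centre of the handle's underside; x towards the toe, z up. Grip the handle's middle across its 14 mm.
- hook_toe (a point): Lower end of the hook's toe (round, 8 mm thick, straight for 36 mm upwards), 104 mm ahead of the hook's origin and 6 mm below it. Axes as the hook's.
- rest: Dark steel rest fixed left or right of the analyser: base plate 130 x 56 x 6 mm, two forks 48 mm before and behind its middle (10 thick, 50 mm wide; slot 26 wide, 14 deep, its floor 37 mm above the bench). The hook's handle lies in both slots along the rest's x, toe to +x. Origin: centre of its underside.
- rest_seat (a point): Point midway between the two forks at slot-floor height (37 mm above the bench), where the hook's origin lies when it is in its rest.
- adapter: Bystander, not to be moved: black power adapter block 110 x 60 x 34 mm. Origin on its underside.
- lens_ring: Bystander, not to be moved: aluminium ring 54 mm wide, 18 mm high. Origin on its underside.
- vial: Bystander, not to be moved: small amber capped jar 30 mm wide, 55 mm high. Origin on its underside.
- jar: Bystander, not to be moved: white capped jar 52 mm wide, 60 mm high. Origin on its underside.
- screwdriver: Bystander, not to be moved: screwdriver lying on the bench. Origin on its underside.
- flask: Bystander, not to be moved: white bottle 60 mm wide, 90 mm high. Origin on its underside.
- eyepiece: Bystander, not to be moved: dark eyepiece barrel 38 mm wide, 46 mm high. Origin on its underside.
Mind the look-alikes: they are no part of the job. Leave any turquoise look-alike of the hook alone.

How it is judged:
On the way, in this order (a step that is already met when the one before it is completed fails the run):
1. the hook's toe is down through the finger hole, its end at least 8 mm below the lip's top (horizontal distance between hook_toe and finger_hole below 0.01 m and z of hook_toe in the frame of finger_hole below -0.008 m), for 0.1 s.
2. with the toe in the hole, the tray is drawn through the detent (at least 5 of its 7 mm) (all of step 1 and value of joint detent above 0.005 m and distance of tray from where it was at the start of the episode above 0.037 m), for 0.1 s.
At the end, for the whole second after the job is handed in: The tray stands fully out (at least 37 mm beyond where it was found and at least 5 mm into its 7 mm detent); the hook lies still and upright in both forks of its rest, along the slots within 0.2 rad, its origin within 30 mm sideways of the seat point and -5 to +6 mm of its height (value of joint detent above 0.005 m and distance of tray from where it was at the start of the episode above 0.037 m and horizontal distance between hook and rest_seat below 0.03 m and z of hook in the frame of rest_seat between -0.005 and 0.006 m and angle between the x axis of hook and the x axis of rest, either way round below 0.2 rad and angle between hook's own z axis and vertical below 0.3 rad and linear speed of hook below 0.02 m/s); the robot touches nothing.
It fails at once if more than 20 N between the hook and the tray (contact force between hook and tray above 20 N).
It fails at once if the tray touched by the fingers or the arm (contact force between any of the fingers, the arm and tray above 0.5 N).
It fails at once if a bystander moved by more than 20 mm (distance of any of adapter, lens_ring, vial, jar, screwdriver, flask, eyepiece from where it was at the start of the episode above 0.02 m).
It also fails if it takes over 59 s, if anything falls off the work surface, if the arm or the gripper's body presses on something with over 40 N, if the wrist force passes 120 N, or if a joint passes its speed limit or range.

## Working session

There is one attempt and no reset: what is moved stays moved. The work goes in short steps, Python scripts to look and compute and a shell command to move; the robot and the scene stay as the last step left them, time stands still between calls to the robot, and variables do not carry over. Pictures are saved under pics/ and viewed, and the job is handed in when it is done.

```bash
ls; mkdir -p pics; cat > h.py <<'E'
import numpy as np, cv2, json
from scipy.spatial.transform import Rotation as R
from workcell import *
def snap(n,f):
    p,d=snapshot(n); cv2.imwrite(f'pics/{f}.png',p[:,:,::-1]); np.save(f'pics/{f}.npy',d); return p,d
def rot(c):
    q=c['orientation']; return R.from_quat([q[1],q[2],q[3],q[0]]).as_matrix()
def w(n,u,v,z):
    c=get_calibration(n); return np.array(c['xyz'])+rot(c)@np.array([(u-c['cx'])/c['fx']*z,(v-c['cy'])/c['fy']*z,z])
def cloud(n,d):
    c=get_calibration(n); v,u=np.mgrid[:400,:640]
    P=np.stack([(u-c['cx'])/c['fx']*d,(v-c['cy'])/c['fy']*d,d],-1)
    return P@rot(c).T+np.array(c['xyz'])
def proj(n,X):
    c=get_calibration(n); p=rot(c).T@(np.array(X)-np.array(c['xyz'])); return p[0]/p[2]*c['fx']+c['cx'],p[1]/p[2]*c['fy']+c['cy']
E
python3 - <<'E'
from h import *
print(sense()); print(get_calibration('top'),get_calibration('side'))
snap('top','t0'); snap('side','s0')
for t in ['analyser','tray','hook','rest','finger_hole','hook_toe']:
    for c in ['top','side']: print(t,c,spot_in(c,t)[:3])
E
```

```text
pics
{'t': 0.0, 'q': array([-1.21991064,  0.46943435, -0.04860257,  1.53369008,  0.02408603,
        1.14102526, -0.08228392]), 'qvel': array([ 7.85323021e-04,  1.34147905e-04,  9.34624628e-04,  1.72915660e-04,
       -7.27346808e-04, -1.36763331e-03,  4.35055586e-05]), 'tau': array([-7.49637366e-04, -5.07972908e+01, -8.09142203e-02, -2.36156291e+01,
       -6.13156683e-02,  3.79449246e-02,  1.67784051e-04]), 'tool_pos': array([0.25000189, 0.62636363, 0.23250586]), 'ee_rot': array([ 0.69428756,  0.13276384,  0.69451057, -0.13414028]), 'contact_force': array([ 0.22241022,  0.36633888, -0.46742043]), 'torque': array([-0.01905458, -0.00245101,  0.0094312 ]), 'finger_gap': 0.08696168996161048}
{'fx': 441.24242246227516, 'fy': 441.24242246227516, 'cx': 318.39990291070995, 'cy': 198.49378016842164, 'xyz': array([ 0.43873627, -0.02012861,  1.39848734]), 'orientation': array([-0.04126077,  0.70638783, -0.70554118,  0.03905676])} {'fx': 500.41204369438543, 'fy': 500.41204369438543, 'cx': 311.8106701773523, 'cy': 201.54911467286018, 'xyz': array([-0.08036865, -0.82318311,  0.91578568]), 'orien
[... 190 characters left out ...]
, 'p': 0.68}]
tray top [{'xy': [325.6, 169.2], 'p': 0.91}]
tray side [{'xy': [334.3, 192.4], 'p': 0.77}, {'xy': [201.1, 177.4], 'p': 0.59}, {'xy': [232.4, 232.8], 'p': 0.38}]
hook top [{'xy': [216.2, 234.1], 'p': 0.59}, {'xy': [214.1, 135.2], 'p': 0.49}]
hook side [{'xy': [283.2, 142.4], 'p': 0.61}, {'xy': [197.9, 177.5], 'p': 0.51}]
rest top [{'xy': [225.4, 242.0], 'p': 0.94}]
rest side [{'xy': [200.6, 186.0], 'p': 0.62}]
finger_hole top [{'xy': [328.4, 167.0], 'p': 0.61}]
finger_hole side [{'xy': [330.6, 191.1], 'p': 0.88}]
hook_toe top [{'xy': [215.7, 237.6], 'p': 0.65}, {'xy': [216.1, 131.2], 'p': 0.64}]
hook_toe side [{'xy': [202.4, 170.6], 'p': 0.84}, {'xy': [281.3, 143.1], 'p': 0.66}]
```

View pics/t0.png

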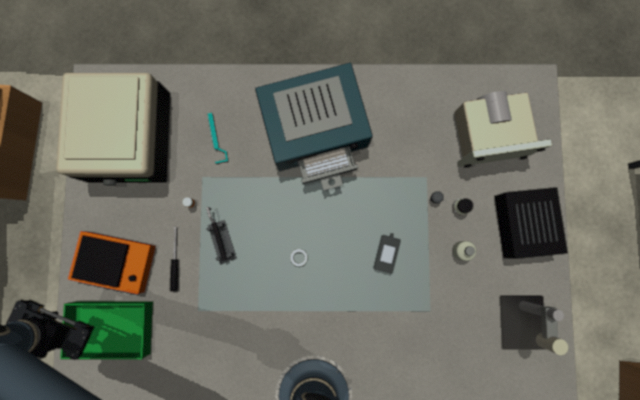

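View pics/s0.png

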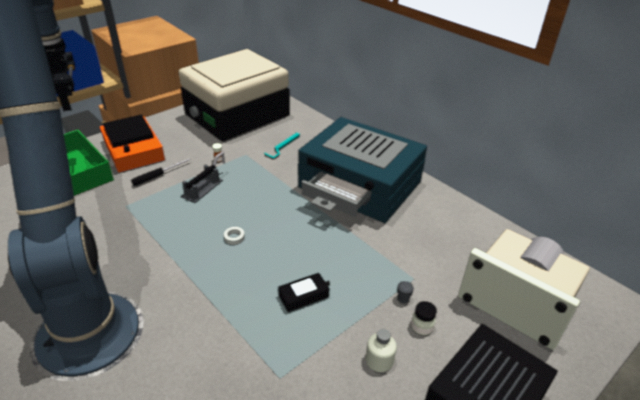

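The top view shows two hook candidates. The black and steel one lies in the dark forks at about (220,238), toe end near (211,211). The turquoise look-alike is at (215,138). The black one in the rest fits the description. The tray lip is at about (330,186). I'll confirm with crops and measure.

```bash
python3 - <<'E'
from h import *
p=cv2.imread('pics/t0.png'); s=cv2.imread('pics/s0.png')
a=cv2.resize(p[195:275,185:265],(400,400),interpolation=cv2.INTER_CUBIC)
b=cv2.resize(p[140:210,285:375],(400,311),interpolation=cv2.INTER_CUBIC)
c=cv2.resize(s[135:205,170:240],(400,400),interpolation=cv2.INTER_CUBIC)
out=np.zeros((711,800,3),np.uint8)
cv2.imwrite('pics/c1.png',np.hstack([a,c])); cv2.imwrite('pics/c2.png',np.hstack([b,cv2.resize(s[165:225,290:380],(400,311),interpolation=cv2.INTER_CUBIC)]))
d=np.load('pics/t0.npy'); P=cloud('top',d)
np.set_printoptions(precision=3,suppress=True,linewidth=200)
print((P[205:265:2,205:240:2,2]*1000).astype(int))
print((P[150:200:2,295:362:2,2]*1000).astype(int))
E
```

```text
[[  -1    2    0    0    0    3   -2    0    0    4    0    6    1    2    0   -1   -4    2]
 [   3   77   57   -2    4   -2   -5   -8    3    0    0    0    3    0   -6    5   -2    3]
 [   0   74   52   42    2    2    5    0    3    0    4    1    7    3    2    1    2    0]
 [   2   76   76    0    0    8    0   -7    2    5    0    4    4   -3    1    2    4    0]
 [  -2    5   71   -2    4    0    1    5    0    0    0    1    2    4    5   -1    5    6]
 [  -2    1   75   -4    5    2   -2    1    6    8    3    0    0    7    1    4    0    4]
 [   1   -1   74   73   -1    3    3    1    2    5    1    0    3    4    0    6    3    3]
 [   1    0   -1   66    1   -6    1    5    0   -1    0    2   -2    1    1   -1    2    4]
 [   2    3    3   58   54   48    1    9    4    2    0    1    1    1    3   -3    0    3]
 [   5    3    0   54   54   52    7   49   49   25    7    3    3    0    1    1    0   -1]
 [   1   -1    9    6   54   53   37   50   45   33   10    3    2    0    6    0    1    0]
 [   2   51   54   38   56   50   45   32   13    2    7    3   -4   -4   -2 
[... 5316 characters left out ...]
2   -2]
 [   6    3   -1    1    1   -2    0    0    5   -2   -2    1    3    1    4    2   -3   -1    1    0    0    1    3    1    2    0    1   -2    0    0   -1    0    4   -6]
 [  -1    3    2    0   -2   -5    0    8    0    2    5    0   -1    1    3    0   -1   -6    0   -1    2    3    5    1   -3   -4    1    0    0    0    1    4    0    0]
 [   2   -4   -2    1    0    0    1    3    0    2   -1   -3   -1    3    1    3    3    0    2    0    2    3    1   -5    0   -6    1    4    4    2    0   -2    0   -2]
 [  -5    0    2    5   -2    2    1    0    3    3    1    2    0   -3    4    1    0    0    2   -3    4    3    5    3    0    0    0    5    0    0   -1   -4    0   -1]]
```

```bash
python3 - <<'E'
from h import *
d=np.load('pics/t0.npy'); P=cloud('top',d)
for u,v in [(300,258),(388,250),(188,203),(175,255),(436,198)]:
    print(u,v,P[v,u])
# analyser top rect
m=np.zeros((400,640),bool); m[60:175,250:375]=1
Q=P[m]; Q=Q[(Q[:,2]>.128)&(Q[:,2]<.146)]
r=cv2.minAreaRect((Q[:,:2]*1000).astype(np.float32)); print('analyser',r,cv2.boxPoints(r),np.median(Q[:,2]))
# table z
print('table',np.median(P[270:300,320:360,2]),np.median(P[200:230,260:290,2]))
E
```

```text
300 258 [ 0.41009186  0.04194458 -0.00093944]
388 250 [ 0.43554224 -0.22949998  0.03503359]
188 203 [0.5775604  0.38305    0.05705999]
175 255 [0.41916397 0.42946387 0.0182406 ]
436 198 [ 0.59558826 -0.37968322  0.04099362]
analyser ((836.2721557617188, -1.4757537841796875), (249.62403869628906, 299.7220153808594), 15.318528175354004) [[ 676.30347   110.08755 ]
 [ 755.4855   -178.98596 ]
 [ 996.24084  -113.039055]
 [ 917.05884   176.03445 ]] 0.13734470800594112
table 0.0008656110247807769 0.0009208637950249843
```

View pics/c1.png

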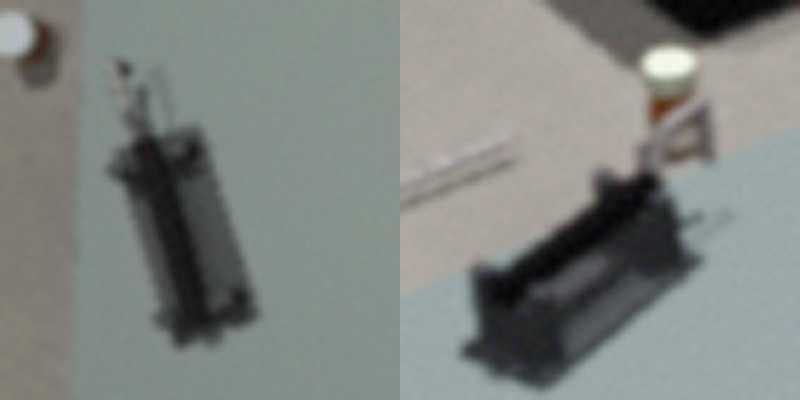

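View pics/c2.png

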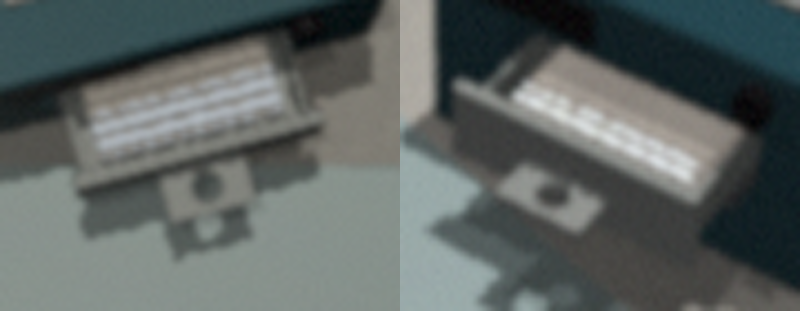

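The left crop (c1) confirms the black handle lying in the dark forks, with a steel rod and toe pointing up-left. The amber vial is close by on the far left. In c2 the finger hole sits at top (331.6,182) and side (414→ about 290+154/4.44, 165+193/4.44). Next I'll fit the poses.

```bash
python3 - <<'E'
from h import *
from scipy.optimize import least_squares
np.set_printoptions(precision=4,suppress=True)
def ray(n,u,v,zw):
    c=get_calibration(n); o=np.array(c['xyz']); dd=rot(c)@np.array([(u-c['cx'])/c['fx'],(v-c['cy'])/c['fy'],1]); return o+dd*(zw-o[2])/dd[2]
print('hole top',ray('top',331.6,181.9,.066),'side',ray('side',290+154/4.444,165+193/5.18,.066), ray('side',330.6,191.1,.066))
# lip cloud & panel top
p=cv2.imread('pics/t0.png'); d=np.load('pics/t0.npy'); P=cloud('top',d)
# panel: fit z 80-95
Q=P[160:184,296:362].reshape(-1,3); Q=Q[(Q[:,2]>.08)&(Q[:,2]<.096)]
r=cv2.minAreaRect((Q[:,:2]*1000).astype(np.float32)); print('panel',r)
L=P[170:190,315:345].reshape(-1,3); L=L[(L[:,2]>.056)&(L[:,2]<.076)]
# tray axes guess 15.3deg
for a in [15.3]:
    a=np.deg2rad(a); ex=np.array([np.cos(a),np.sin(a)]); ey=np.array([-np.sin(a),np.cos(a)])
    for nme,X in [('panel',Q),('lip',L)]:
        print(nme,'x',np.percentile(X[:,:2]@ex,[1,50,99]),'y',np.percentile(X[:,:2]@ey,[1,50,99]))
    h=ray('top',331.6,181.9,.066)[:2]; print('hole',h@ex,h@ey)
    A=np.array([.8363,-.0015]); print('analyser ctr y',A@ey,'front x',A@ex-.12)
v=Q[:,:2]-Q[:,:2].mean(0); u_,s_,vt=np.linalg.svd(v,full_matrices=False); print('panel dir deg',np.degrees(np.arctan2(vt[0,1],vt[0,0])))
# handle: z 44-62 dark pixels strip
H=P[222:262,205:236].reshape(-1,3); H=H[(H[:,2]>.042)&(H[:,2]<.064)]
# top-view rest base plate too
ang=np.deg2rad(np.arange(-10,50,.5)); 
r=cv2.minAreaRect((H[:,:2]*1000).astype(np.float32)); print('forks+handle',r)
B=P[218:264,205:236].reshape(-1,3); 
# robust line fit of handle
l=cv2.fitLine((H[:,:2]).astype(np.float32),cv2.DIST_WELSCH,0,1e-4,1e-4).ravel(); print('handle line',l,np.degrees(np.arctan2(l[1],l[0])))
dirv=l[:2]*np.sign(l[0]); s=(H[:,:2]-l[2:])@dirv; n=(H[:,:2]-l[2:])@np.array([-dirv[1],dirv[0]])
k=abs(n)<.010
print('extent',np.percentile(s[k],[0,2,50,98,100]), 'n med',np.median(n[k]),'mid from extent',l[2:]+dirv*(s[k].min()+s[k].max())/2)
print('n of extents',n.min(),n.max())
T=P[205:222,205:220].reshape(-1,3); T=T[T[:,2]>.066]; print('rod',T)
E
```

```text
hole top [ 0.6418 -0.0561  0.066 ] side [ 0.6456 -0.0565  0.066 ] [ 0.6915 -0.0303  0.066 ]
panel ((664.4448852539062, -42.879493713378906), (175.9008331298828, 62.34556198120117), 86.70639038085938)
panel x [0.6228 0.6279 0.6339] y [-0.3077 -0.2212 -0.1371]
lip x [0.5877 0.6123 0.6507] y [-0.2602 -0.2153 -0.1826]
hole 0.6042946948436222 -0.2234618736168281
analyser ctr y -0.2221238678137281 front x 0.6862635594813085
panel dir deg 104.8421343775755
forks+handle ((464.6156921386719, 288.1628723144531), (121.77641296386719, 49.86531448364258), 17.937490463256836)
handle line [0.9506 0.3105 0.4639 0.2881] 18.092333
extent [-0.0602 -0.0577  0.0004  0.0573  0.0616] n med -0.00024400490688978127 mid from extent [0.4646 0.2883]
n of extents -0.024953858992251256 0.024919439786414085
rod [[ 0.5636  0.3228  0.0756]
 [ 0.5634  0.3193  0.0773]
 [ 0.5637  0.317   0.0745]
 [ 0.4387 -0.0201  1.3985]
 [ 0.5606  0.3229  0.0749]
 [ 0.5607  0.32    0.0741]
 [ 0.5609  0.3175  0.0721]
 [ 0.5576  0.3198  0.0748]
 [ 0.5578  0.3172  0.073 ]
 [ 0.555   0.3209  0.0701]
 [ 0.5541  0.3154  0.0798]
 [ 0.5549  0.3145  0.0715]
 [ 0.5515  0.3193  0.076 ]
 [ 0.5514  0.3161  0.0765]
 [ 0.5514  0.3131  0.0768]
 [ 0.5483  0.3187  0.078 ]
 [ 0.5488  0.3173  0.0716]
 [ 0.5483  0.3127  0.0777]
 [ 0.5453  0.3156  0.078 ]
 [ 0.5458  0.3143  0.071 ]
 [ 0.5459  0.3116  0.0698]
 [ 0.5425  0.3163  0.0749]
 [ 0.5426  0.3135  0.0741]
 [ 0.5427  0.3108  0.0725]
 [ 0.5399  0.3176  0.0694]
 [ 0.5394  0.313   0.0757]
 [ 0.5389  0.3082  0.0829]
 [ 0.5364  0.313   0.0752]
 [ 0.5363  0.3095  0.0773]
 [ 0.5335  0.3132  0.0741]
 [ 0.5335  0.3102  0.074 ]
 [ 0.5336  0.3074  0.0731]
 [ 0.5278  0.3113  0.0688]
 [ 0.528   0.3089  0.0666]]
```

```bash
cat >> h.py <<'E'
def turn(yaw):
    s=sense(); q=s['ee_rot']; Rc=R.from_quat([q[1],q[2],q[3],q[0]])
    best=None
    for k in (0,np.pi):
        y=yaw+np.pi/2+k
        ty=np.array([np.cos(y),np.sin(y),0]); tx=np.array([0,0,-1.]); tz=np.cross(tx,ty)
        v=(R.from_matrix(np.stack([tx,ty,tz],1))*Rc.inv()).as_rotvec()
        if best is None or np.linalg.norm(v)<np.linalg.norm(best): best=v
    return best
E
python3 - <<'E'
from h import *
print(turn(np.deg2rad(18))); print((np.array([.4646,.2883,.12])-sense()['tool_pos'])*1000)
E
```

```text
[-1.55313004e-04 -6.69750042e-05  6.93898965e-01]
[ 214.42124113 -338.6620858  -113.6157631 ]
```

```bash
python3 -m crank '[[[22,-34,0],[0,0,0.07]],[[44,-68,0],[0,0,0.14]],[[66,-102,0],[0,0,0.21]],[[88,-138,0],[0,0,0.28]],[[110,-174,0],[0,0,0.35]],[[132,-210,0],[0,0,0.42]],[[154,-245,-5],[0,0,0.49]],[[175,-280,-10],[0,0,0.56]],[[195,-310,-20],[0,0,0.63]],[[214,-339,-30],[0,0,0.694]]]' 70
python3 -m crank '[[[0,0,0],[0,0,0]],[[0,0,0],[0,0,0]],[[0,0,0],[0,0,0]]]'
python3 - <<'E'
from h import *
snap('top','t1'); snap('side','s1')
s=sense();print(s['tool_pos'],turn(np.deg2rad(18)),s['q'],s['t']); print((np.array([.4646,.2883,.038])-s['tool_pos'])*1000)
E
```

```text
t: 1.7
tool_pos: [0.4652, 0.2864, 0.2038]
ee_rot: [0.699, -0.111, 0.698, 0.112]
contact_force: [0.3, -0.4, -1.0]
finger_gap: 0.0697
t: 2.0
tool_pos: [0.4637, 0.2894, 0.204]
ee_rot: [0.698, -0.111, 0.698, 0.112]
contact_force: [0.4, -0.0, 0.2]
finger_gap: 0.0696
[0.46350953 0.28958805 0.20397201] [-0.00102171  0.00028856 -0.00261475] [-0.59403676  0.29034751 -0.05044855  1.87352096  0.01663591  0.97729498
  1.23590061] 2.1
[   1.09046907   -1.28805127 -165.97201362]
```

```bash
python3 -m crank '[[[1,-1,-30],[0,0,0]],[[1,-1,-65],[0,0,0]],[[1,-1,-100],[0,0,0]],[[1,-1,-130],[0,0,0]],[[1,-1,-150],[0,0,0]],[[1,-1,-160],[0,0,0]],[[1,-1,-165],[0,0,0]],[[1,-1,-165],[0,0,0]]]' 50
python3 - <<'E'
from h import *
snap('side','s2'); s=cv2.imread('pics/s2.png'); cv2.imwrite('pics/s2c.png',cv2.resize(s[100:220,130:290],(800,600)))
print(sense()['tool_pos'])
E
```

```text
t: 2.9
tool_pos: [0.4652, 0.2876, 0.0387]
ee_rot: [0.698, -0.111, 0.698, 0.111]
contact_force: [0.4, 0.2, 0.2]
finger_gap: 0.0502
[0.46561844 0.28763047 0.03931542]
```

View pics/s2c.png

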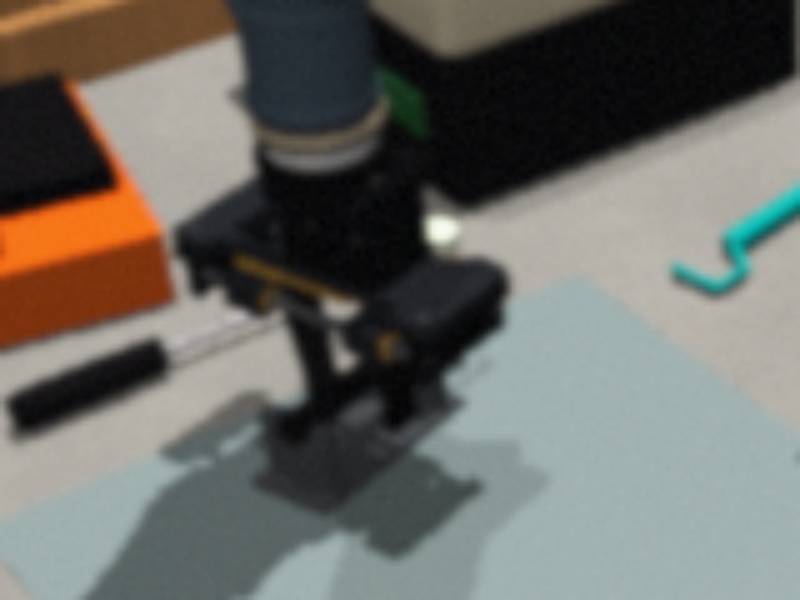

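The fingers straddle the handle between the two forks at about (330,400) in the crop. I'll close the gripper.

```bash
python3 -m crank '[[[0,0,0],[0,0,0]],[[0,0,0],[0,0,0]],[[0,0,0],[0,0,0]],[[0,0,0],[0,0,0]],[[0,0,0],[0,0,0]],[[0,0,0],[0,0,0]]]' 0 50
python3 -c "
from h import *
s=sense();print(s['tool_pos'],turn(np.deg2rad(18)))"
```

```text
t: 3.55
tool_pos: [0.4652, 0.2875, 0.0388]
ee_rot: [0.699, -0.11, 0.698, 0.111]
contact_force: [-0.6, 0.7, 1.6]
finger_gap: 0.0135
[0.46520327 0.28752184 0.03879909] [-0.00094998  0.00023333 -0.00028781]
```

```bash
python3 -m crank '[[[0,0,10],[0,0,0]],[[0,0,25],[0,0,0]],[[0,0,45],[0,0,0]],[[0,0,70],[0,0,0]],[[0,0,95],[0,0,0]],[[0,0,110],[0,0,0]],[[0,0,120],[0,0,0]],[[0,0,120],[0,0,0]]]'
python3 - <<'E'
from h import *
# target pose above hole
a=np.deg2rad(15.1); e=np.array([np.cos(a),np.sin(a)]); hole=np.array([.643,-.0552]); T=hole-.104*e
s=sense(); print(T,(T-s['tool_pos'][:2])*1000, s['tool_pos'],turn(a),s['q'])
E
```

```text
t: 4.35
tool_pos: [0.4658, 0.2871, 0.16]
ee_rot: [0.699, -0.11, 0.698, 0.111]
contact_force: [-0.6, -0.3, -1.9]
finger_gap: 0.0136
[ 0.54259085 -0.08229247] [  76.7935961  -369.39086329] [0.46579725 0.28709839 0.15997422] [-0.00126245  0.00207302 -0.05044967] [-0.59035884  0.34050324 -0.04867749  1.91786729  0.02126406  0.88128374
  1.23505607]
```

```bash
python3 -m crank '[[[8,-38,0],[0,0,-0.01]],[[16,-78,0],[0,0,-0.02]],[[24,-118,0],[0,0,-0.03]],[[32,-158,0],[0,0,-0.04]],[[40,-198,0],[0,0,-0.05]],[[48,-238,0],[0,0,-0.05]],[[56,-278,0],[0,0,-0.05]],[[64,-315,0],[0,0,-0.05]],[[71,-347,-10],[0,0,-0.05]],[[77,-369,-20],[0,0,-0.05]]]'
python3 -m crank '[[[0,0,-15],[0,0,0]],[[0,0,-30],[0,0,0]],[[0,0,-40],[0,0,0]],[[0,0,-40],[0,0,0]],[[0,0,-40],[0,0,0]],[[0,0,-40],[0,0,0]]]'
python3 - <<'E'
from h import *
p,_=snap('top','t3'); s,_=snap('side','s3')
for n in ['hook_toe','finger_hole']:
  for c in ['top','side']: print(n,c,spot_in(c,n)[:2])
print(sense()['tool_pos'],turn(np.deg2rad(15.1)))
cv2.imwrite('pics/c3.png',np.hstack([cv2.resize(p[140:220,285:365,::-1],(400,400),interpolation=cv2.INTER_CUBIC),cv2.resize(s[150:220,290:360,::-1],(400,400),interpolation=cv2.INTER_CUBIC)]))
E
```

```text
t: 5.35
tool_pos: [0.5416, -0.0852, 0.1375]
ee_rot: [0.7, -0.092, 0.702, 0.092]
contact_force: [0.3, 0.4, -1.2]
finger_gap: 0.0136
t: 5.95
tool_pos: [0.5427, -0.0819, 0.0991]
ee_rot: [0.701, -0.093, 0.701, 0.093]
contact_force: [-0.0, 0.3, -1.1]
finger_gap: 0.0137
hook_toe top [{'xy': [216.6, 136.6], 'p': 0.58}]
hook_toe side [{'xy': [293.6, 217.3], 'p': 0.66}]
finger_hole top [{'xy': [329.5, 166.7], 'p': 0.86}]
finger_hole side [{'xy': [349.4, 195.4], 'p': 0.95}]
[ 0.54238391 -0.0820256   0.09895554] [-1.92435598e-05  6.15944329e-04 -8.56696073e-04]
```

View pics/c3.png

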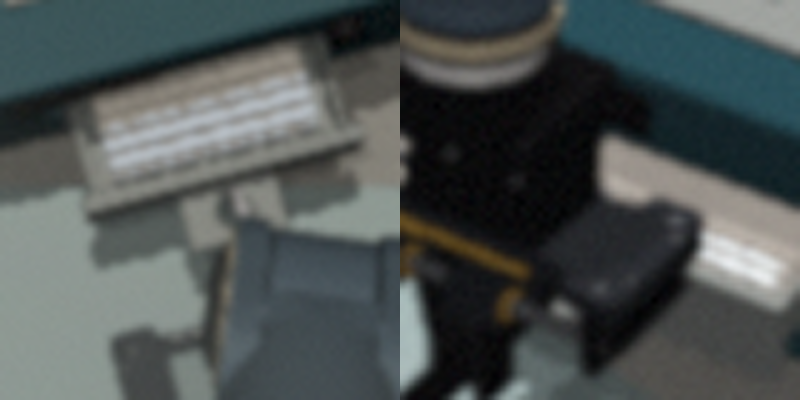

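```bash
python3 - <<'E'
from h import *
s=sense();a=np.deg2rad(15.1); e=np.array([np.cos(a),np.sin(a)]); t=s['tool_pos'][:2]+.104*e
print(t, 'rod top px',proj('top',[*t,.135]),'toe end', proj('top',[*t,.091]),'hole top',proj('top',[.642,-.0548,.066]))
p=cv2.imread('pics/t3.png'); q=cv2.imread('pics/t0.png')
f=lambda i:cv2.resize(i[165:195,315:345],(400,400),interpolation=cv2.INTER_CUBIC)
cv2.imwrite('pics/c4.png',np.hstack([f(q),f(p)]))
d=np.load('pics/t3.npy');P=cloud('top',d); np.set_printoptions(linewidth=200)
print((P[170:195,318:342,2]*1000).astype(int))
E
```

```text
[ 0.64279306 -0.05493313] rod top px (np.float64(331.8372023540577), np.float64(177.98431707081997)) toe end (np.float64(331.43758247663766), np.float64(180.32782950539146)) hole top (np.float64(331.17896110438977), np.float64(181.8485740450014))
[[  70   72   74   66   60   62   62   66   62   61   59   58   48   54   53   51   54   85   91   87   88   88   89   88]
 [  63   59   64   62   58   61   57   58   52   53   55   55   58   52   86   89   88   91   87   91   87   93   91   90]
 [  61   63   61   61   53   52   55   56   60   53   89   91   88   90   87   93   86   89   90   88   89   83   83   82]
 [  56   51   53   57   51   57   90   88   89   90   88   89   87   96   91   89   88   88   86   83   76   73   70   64]
 [  51   58   53   89   83   86   86   89   88   91   87   90   87   90   91   86   82   67   73   67   69   64   48    2]
 [  89   89   83   91   92   86   89   86   90   90   93   88   81   75   71   64   64   69   62   65   66   64    0   -3]
 [  83   86   90   88   84   88   89   90   84   76   73   67   68   63   63   66   63   70   67   64   61   59   -
[... 1522 characters left out ...]
 63   64   59    8   -3  419  430  437  438  438  442  438  440  434  419  430  431]
 [  -1   -1    1    0    3    1    2   -3    4    4    3  417  418  434  444  442  442  440  440  438  438  429  432  433]
 [   0   -1    0   -1    0    2    2    0    2    0  413  420  424  434  446  443  444  442  446  440  441  434  434  438]
 [   6   -4    1   -1    1    0    3    1    0    3  415  425  424  436  446  444  440  444  444  443  442  438  438  433]
 [   0    5    0   -1    0    2   -4    4   -5  415  421  428  427  437  448  448  450  447  447  447  447  437  439 1398]
 [   1    0    2    0   -2    0    0    2   -1  417  422  430  433  450  450  449  449  447  451  447  449  438  438  439]]
```

View pics/c4.png

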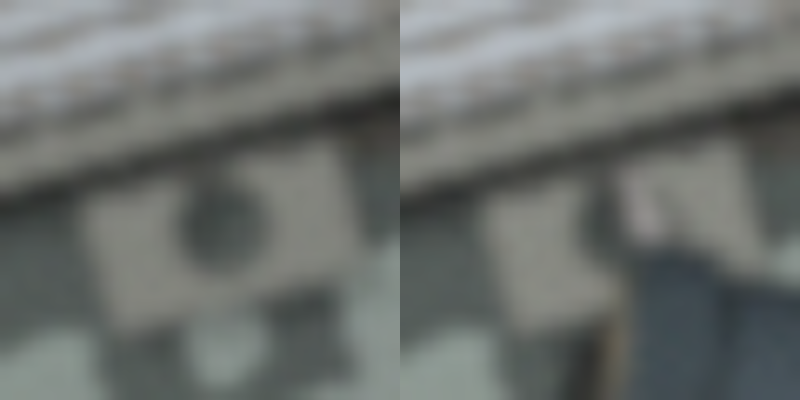

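```bash
python3 - <<'E'
from h import *
np.set_printoptions(linewidth=200)
P=cloud('top',np.load('pics/t0.npy')); Z=P[176:190,322:342,2]
print((Z*1000).astype(int))
P=cloud('top',np.load('pics/t3.npy')); print((P[174:184,327:337,2]*1000).astype(int))
c=get_calibration('top')
def ray(u,v,zw):
    o=np.array(c['xyz']); dd=rot(c)@np.array([(u-c['cx'])/c['fx'],(v-c['cy'])/c['fy'],1]); return o+dd*(zw-o[2])/dd[2]
print(ray(331.2,181.6,.066),ray(332.1,177.6,.135))
E
```

```text
[[91 83 91 87 85 75 67 69 65 62 65 63 65 61 69 64 63 63  0 -2]
 [84 85 74 67 69 64 69 67 66 63 65 64 64 61 66 65 63 63 68 -1]
 [68 66 66 70 65 69 68 64 66 63 69 68 60 66 65 63 66 70 70  1]
 [63 60 67 67 65 69 65 66  0  0 -3 56 68 67 65 64 65 68 68  2]
 [62 68 68 60 70 64 69  1  3  4 -5  4 59 68 66 60 64 65 61  1]
 [68 64 66 65 65 66  2 -2  1  0  7 -2  4 63 67 66 69 64 66 61]
 [63 63 62 69 67 68  5  0  4  2  2  2  5 63 64 66 66 68 66 68]
 [71 66 66 65 61 66 61  1 -2  2  1  4 -2 66 69 64 64 65 66 64]
 [66 65 66 64 68 62 64  0  2 -2  4  3 68 64 66 59 68 68 66 68]
 [64 65 67 67 61 63 67 67 65 61 65 67 65 65 67 64 62 69 64 61]
 [ 3 68 69 66 64 65 66 64 65 65 66 67 69 64 63 65 61  1  1 -1]
 [ 2 63 69 61 64 70 65 66 66 64 69 66 62  0  0  3 -2  1  0 -2]
 [ 3 66 66 73 68 64 64 62 64  0 -1  4 -2  1  2  0  2 -2  0  6]
 [ 1 64 66 66 69 60 -4  2  0  0  1  0  0  2  2 -2  1  2  3  0]]
[[ 91  87  90  87  90  91  86  82  67  73]
 [ 90  93  88  81  75  71  64  64  69  62]
 [ 76  73  67  68  63  63  66  63  70  67]
 [ 68  63  65  69  60  62  69  63  67  63]
 [ 67  62  71  66 130 138 134  65  66  63]
 [ 63  67  68   0 130 134 135  68  67  63]
 [ 64  64   3   3 114 129 132 132  70  63]
 [ 65  -1   1   0  99 133 133 133  63  63]
 [ 65  -2   9   2   0 138 133 133  66  67]
 [ 67  66   6  -6   0   1 416 413 412  66]]
[ 0.64276707 -0.05486568  0.066     ] [ 0.64392049 -0.05569686  0.135     ]
```

```bash
python3 -m crank '[[[1,1,-5],[0,0,0]],[[2,1,-10],[0,0,0]],[[2,1,-15],[0,0,0]],[[2,1,-20],[0,0,0]],[[2,1,-25],[0,0,0]],[[2,1,-28],[0,0,0]],[[2,1,-28],[0,0,0]]]'
python3 -m crank '[[[0,0,-3],[0,0,0]],[[0,0,-6],[0,0,0]],[[0,0,-6],[0,0,0]]]'
```

```text
t: 6.95
tool_pos: [0.5438, -0.0811, 0.07]
ee_rot: [0.701, -0.093, 0.701, 0.093]
contact_force: [-0.2, 0.4, -0.8]
finger_gap: 0.0136
t: 7.25
tool_pos: [0.544, -0.081, 0.0642]
ee_rot: [0.701, -0.093, 0.701, 0.093]
contact_force: [0.2, 0.2, -2.9]
finger_gap: 0.0134
```

```bash
python3 -m crank '[[[0,0,-3],[0,0,0]],[[0,0,-6],[0,0,0]],[[0,0,-9],[0,0,0]],[[0,0,-11],[0,0,0]],[[0,0,-11],[0,0,0]]]'
python3 - <<'E'
from h import *
for i in range(1): p,_=snap('top','t5'); s,_=snap('side','s5')
print(sense()['contact_force'],sense()['tool_pos'])
f=lambda i,a,b:cv2.resize(i[a:a+50,b:b+50,::-1],(400,400),interpolation=cv2.INTER_CUBIC)
cv2.imwrite('pics/c5.png',np.hstack([f(p,155,305),f(s,160,305)]))
E
```

```text
t: 7.75
tool_pos: [0.5439, -0.081, 0.0532]
ee_rot: [0.701, -0.093, 0.701, 0.093]
contact_force: [0.4, 0.3, -1.3]
finger_gap: 0.0132
[ 0.29373851  0.63384344 -1.85253825] [ 0.54423127 -0.08106108  0.05352999]
```

View pics/c5.png

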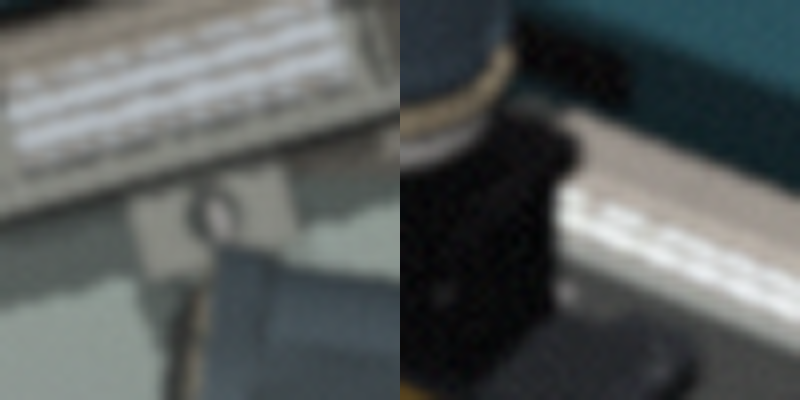

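The toe sits inside the hole at crop (213,215) with a dark margin all round and no contact force. I'll start pulling along the tray's -x.

```bash
python3 -m crank '[[[-2,-0.5,0],[0,0,0]],[[-4,-1,0],[0,0,0]],[[-6,-1.6,0],[0,0,0]],[[-8,-2.2,0],[0,0,0]],[[-10,-2.7,0],[0,0,0]],[[-12,-3.2,0],[0,0,0]],[[-14,-3.8,0],[0,0,0]],[[-16,-4.3,0],[0,0,0]],[[-18,-4.9,0],[0,0,0]],[[-20,-5.4,0],[0,0,0]]]'
python3 -c "
from h import *
s=sense();print(s['contact_force'],s['torque'])"
```

```text
t: 8.85
tool_pos: [0.5244, -0.0865, 0.0537]
ee_rot: [0.701, -0.093, 0.701, 0.093]
contact_force: [4.0, 1.2, -1.6]
finger_gap: 0.0139
[ 4.04500459  1.19186694 -1.5854481 ] [ 0.25495001 -0.85749459 -0.02226987]
```

```bash
python3 -m crank '[[[-2,-0.5,0],[0,0,0]],[[-4,-1,0],[0,0,0]],[[-6,-1.6,0],[0,0,0]],[[-8,-2.2,0],[0,0,0]],[[-10,-2.7,0],[0,0,0]],[[-12,-3.2,0],[0,0,0]],[[-13,-3.5,0],[0,0,0]],[[-14,-3.8,0],[0,0,0]]]'
```

```text
t: 9.65
tool_pos: [0.5101, -0.0903, 0.0536]
ee_rot: [0.701, -0.093, 0.701, 0.093]
contact_force: [4.6, 0.8, -1.7]
finger_gap: 0.0134
```

```bash
python3 -m crank '[[[-1,-0.3,0],[0,0,0]],[[-2,-0.5,0],[0,0,0]],[[-3,-0.8,0],[0,0,0]],[[-4,-1.1,0],[0,0,0]],[[-5,-1.4,0],[0,0,0]]]'
python3 -m crank '[[[-1,-0.3,0],[0,0,0]],[[-2,-0.5,0],[0,0,0]],[[-3,-0.8,0],[0,0,0]],[[-4,-1.1,0],[0,0,0]],[[-5,-1.4,0],[0,0,0]]]'
```

```text
t: 10.15
tool_pos: [0.5051, -0.0917, 0.0536]
ee_rot: [0.701, -0.093, 0.701, 0.093]
contact_force: [4.6, 1.1, -1.1]
finger_gap: 0.0133
t: 10.65
tool_pos: [0.5014, -0.0928, 0.0539]
ee_rot: [0.702, -0.093, 0.7, 0.093]
contact_force: [6.4, 2.1, -2.8]
finger_gap: 0.0135
```

```bash
python3 -m crank '[[[-0.5,-0.1,0],[0,0,0]],[[-1,-0.3,0],[0,0,0]]]'; python3 -m crank '[[[-0.5,-0.1,0],[0,0,0]],[[-1,-0.3,0],[0,0,0]]]'
```

```text
t: 10.85
tool_pos: [0.5014, -0.0929, 0.0541]
ee_rot: [0.703, -0.094, 0.699, 0.093]
contact_force: [8.7, 2.5, -3.3]
finger_gap: 0.0131
t: 11.05
tool_pos: [0.5008, -0.0931, 0.0541]
ee_rot: [0.703, -0.094, 0.699, 0.093]
contact_force: [9.3, 1.8, -3.4]
finger_gap: 0.0136
```

```bash
python3 -m crank '[[[-0.5,-0.1,0],[0,0,0]],[[-1,-0.3,0],[0,0,0]],[[-1.5,-0.4,0],[0,0,0]],[[-2,-0.5,0],[0,0,0]]]'; python3 -m crank '[[[-0.5,-0.1,0],[0,0,0]],[[-1,-0.3,0],[0,0,0]],[[-1.5,-0.4,0],[0,0,0]]]'
```

```text
t: 11.45
tool_pos: [0.4989, -0.0936, 0.0542]
ee_rot: [0.703, -0.094, 0.699, 0.093]
contact_force: [8.0, 2.4, -4.4]
finger_gap: 0.0139
t: 11.75
tool_pos: [0.4973, -0.094, 0.0542]
ee_rot: [0.703, -0.094, 0.699, 0.093]
contact_force: [8.0, 2.2, -4.2]
finger_gap: 0.0137
```

```bash
python3 -m crank '[[[-0.5,-0.1,0],[0,0,0]],[[-1,-0.3,0],[0,0,0]],[[-1.5,-0.4,0],[0,0,0]]]';  python3 -m crank '[[[-0.5,-0.1,0],[0,0,0]],[[-1,-0.3,0],[0,0,0]]]'
```

```text
t: 12.05
tool_pos: [0.4958, -0.0944, 0.0541]
ee_rot: [0.703, -0.094, 0.699, 0.093]
contact_force: [8.8, 1.8, -3.4]
finger_gap: 0.0134
t: 12.25
tool_pos: [0.4949, -0.0947, 0.0542]
ee_rot: [0.703, -0.094, 0.699, 0.093]
contact_force: [9.5, 1.8, -2.5]
finger_gap: 0.0138
```

```bash
python3 -m crank '[[[-0.5,-0.1,0],[0,0,0]]]';  python3 -m crank '[[[-0.5,-0.1,0],[0,0,0]]]'
```

```text
t: 12.35
tool_pos: [0.4946, -0.0947, 0.0542]
ee_rot: [0.703, -0.094, 0.699, 0.093]
contact_force: [9.8, 1.6, -2.7]
finger_gap: 0.0132
t: 12.45
tool_pos: [0.4945, -0.0948, 0.0543]
ee_rot: [0.703, -0.094, 0.699, 0.093]
contact_force: [10.2, 2.4, -3.9]
finger_gap: 0.0137
```

```bash
python3 -m crank '[[[-0.5,-0.1,0],[0,0,0]]]';  python3 -m crank '[[[-0.4,-0.1,0],[0,0,0]]]'
```

```text
t: 12.55
tool_pos: [0.4945, -0.0948, 0.0544]
ee_rot: [0.704, -0.094, 0.698, 0.093]
contact_force: [11.1, 3.0, -3.8]
finger_gap: 0.0131
t: 12.65
tool_pos: [0.4945, -0.0948, 0.0545]
ee_rot: [0.704, -0.094, 0.698, 0.093]
contact_force: [12.4, 2.7, -4.5]
finger_gap: 0.0134
```

The force climbed to 12.7 N with no further motion, so the tray is at its hard stop. I'll relax into the middle of the slack and then check.

```bash
python3 -m crank '[[[2,0.5,0],[0,0,0]],[[4,1.1,0],[0,0,0]],[[6,1.6,0],[0,0,0]],[[8,2.2,0],[0,0,0]],[[9,2.4,0],[0,0,0]],[[9,2.4,0],[0,0,0]]]'
python3 - <<'E'
from h import *
p,_=snap('top','t6')
print(sense()['contact_force'],sense()['tool_pos'],turn(np.deg2rad(15.1)))
f=lambda i,a,b:cv2.resize(i[a:a+50,b:b+50,::-1],(500,500),interpolation=cv2.INTER_CUBIC)
cv2.imwrite('pics/c6.png',f(p,170,310))
E
```

```text
t: 13.25
tool_pos: [0.4983, -0.0933, 0.0532]
ee_rot: [0.7, -0.093, 0.702, 0.093]
contact_force: [0.4, 0.0, -1.5]
finger_gap: 0.0137
[ 0.10117851  0.58272438 -1.29602556] [ 0.49847762 -0.09334032  0.05326411] [-0.0001305  -0.00174143 -0.00051358]
```

View pics/c6.png

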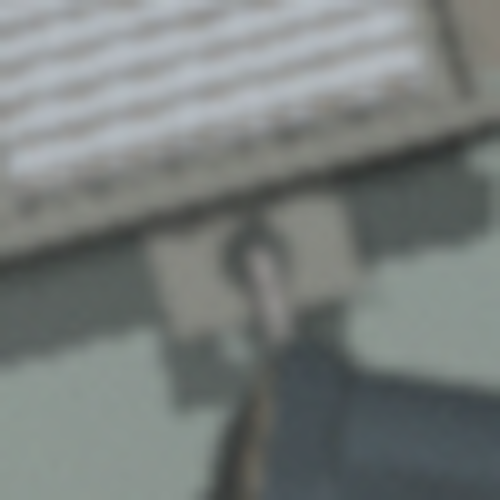

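The toe is free in the hole (crop (262,260), dark gap all round) and the force is about zero. Lifting out.

```bash
python3 -m crank '[[[1,0.3,4],[0,0,0]],[[1,0.3,8],[0,0,0]],[[1,0.3,14],[0,0,0]],[[1,0.3,20],[0,0,0]],[[1,0.3,28],[0,0,0]],[[1,0.3,40],[0,0,0]],[[1,0.3,60],[0,0,0]],[[1,0.3,85],[0,0,0]],[[1,0.3,105],[0,0,0]],[[1,0.3,110],[0,0,0]]]'
python3 - <<'E'
from h import *
p,d=snap('top','t7')
P=cloud('top',d); a=np.deg2rad(15.1); ex=np.array([np.cos(a),np.sin(a)])
for f in ['t0','t7']:
    P=cloud('top',np.load(f'pics/{f}.npy')); Q=P[150:215,290:365].reshape(-1,3); Q=Q[(Q[:,2]>.083)&(Q[:,2]<.095)]; X=Q[:,:2]@ex
    print(f,np.percentile(X,[5,50,95]))
s=sense();print(s['tool_pos'],(np.array([.4652,.2875,.16])-s['tool_pos'])*1000,turn(np.deg2rad(18)))
cv2.imwrite('pics/c7.png',cv2.resize(p[130:250,250:410,::-1],(800,600),interpolation=cv2.INTER_CUBIC))
E
```

```text
t: 14.3
tool_pos: [0.5019, -0.0932, 0.1666]
ee_rot: [0.703, -0.093, 0.699, 0.093]
contact_force: [1.0, 0.3, -0.6]
finger_gap: 0.0136
t0 [0.62429921 0.62868928 0.63394645]
t7 [0.58065723 0.58539664 0.59003534]
[ 0.50149926 -0.09315895  0.16598697] [-36.29926134 380.6589491   -5.98697043] [0.00014944 0.00438591 0.0499783 ]
```

View pics/c7.png

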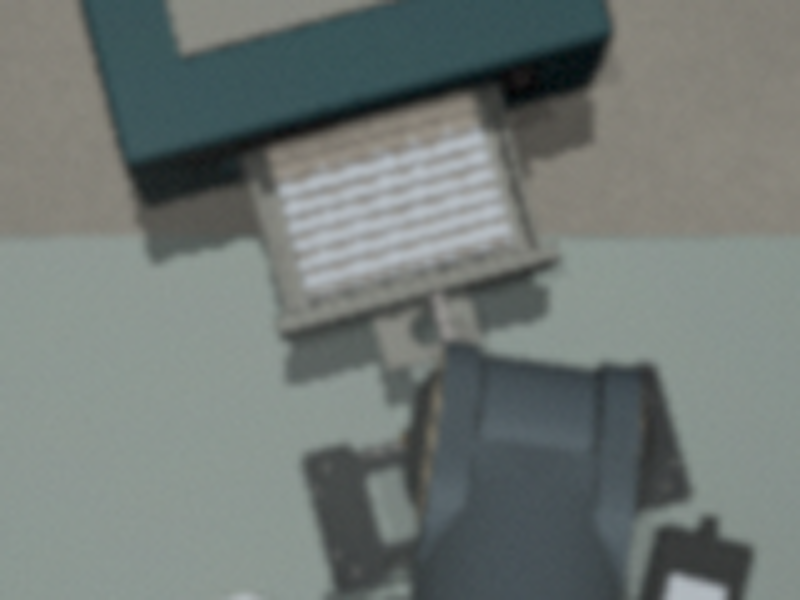

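The tray now stands 43.5 mm further out than found, in line with a 36.5 mm run plus the 7 mm detent. The hook is clear of it. Carrying the hook back to the rest.

```bash
python3 -m crank '[[[-4,35,0],[0,0,0]],[[-8,75,0],[0,0,0.01]],[[-12,115,0],[0,0,0.02]],[[-16,155,0],[0,0,0.03]],[[-20,195,0],[0,0,0.04]],[[-24,235,0],[0,0,0.05]],[[-28,275,0],[0,0,0.05]],[[-32,315,0],[0,0,0.05]],[[-35,350,-3],[0,0,0.05]],[[-36,380,-6],[0,0,0.05]]]'
python3 -m crank '[[[0,0,-20],[0,0,0]],[[0,0,-40],[0,0,0]],[[0,0,-50],[0,0,0]],[[0,0,-60],[0,0,0]],[[0,0,-60],[0,0,0]],[[0,0,-60],[0,0,0]]]'
python3 - <<'E'
from h import *
s=sense();print(s['tool_pos'],(np.array([.4652,.2875,.0392])-s['tool_pos'])*1000,turn(np.deg2rad(18)))
p,d=snap('top','t8');P=cloud('top',d)
np.set_printoptions(linewidth=200)
T=P[195:225,200:222].reshape(-1,3); T=T[(T[:,2]>.12)&(T[:,2]<.15)]
print(T[T[:,0]>.545])
E
```

```text
t: 15.35
tool_pos: [0.4629, 0.289, 0.1565]
ee_rot: [0.698, -0.111, 0.699, 0.111]
contact_force: [0.2, 0.5, -1.0]
finger_gap: 0.0138
t: 15.95
tool_pos: [0.4646, 0.287, 0.0978]
ee_rot: [0.699, -0.11, 0.698, 0.111]
contact_force: [1.1, -0.2, -0.9]
finger_gap: 0.0136
[0.4646094  0.28696827 0.09781225] [  0.59060296   0.53173354 -58.61224845] [-0.00027499  0.00026101  0.00035706]
[[0.56429365 0.32055369 0.12947969]
 [0.56417694 0.3173369  0.13069059]
 [0.56420129 0.31450192 0.13047576]
 [0.56128453 0.32017411 0.13055503]
 [0.56132436 0.31738391 0.13017522]
 [0.56131699 0.31446319 0.13028369]
 [0.56216991 0.31387087 0.12149194]
 [0.55853176 0.32050538 0.12898183]
 [0.55769804 0.31525196 0.13785005]
 [0.55779667 0.31264508 0.1368379 ]
 [0.55514774 0.31612351 0.13423652]
 [0.55540102 0.31395846 0.13152011]
 [0.55529897 0.31077231 0.13266259]
 [0.55250137 0.31675458 0.13152565]
 [0.55249369 0.31383596 0.13164646]
 [0.55244869 0.31080932 0.13218284]
 [0.54952452 0.31641453 0.1324667 ]
 [0.54959723 0.31374002 0.13167227]
 [0.54926015 0.30983847 0.1355605 ]
 [0.54640518 0.31272534 0.13518521]
 [0.54672702 0.31082494 0.13144668]
 [0.54681359 0.3081928  0.13046859]]
```

```bash
python3 -m crank '[[[0.5,1,-15],[0,0,0]],[[0.5,1,-30],[0,0,0]],[[0.5,1,-40],[0,0,0]],[[0.5,1,-46],[0,0,0]],[[0.5,1,-50],[0,0,0]],[[0.5,1,-54],[0,0,0]],[[0.5,1,-57],[0,0,0]],[[0.5,1,-58],[0,0,0]],[[0.5,1,-58],[0,0,0]]]'
```

```text
t: 16.9
tool_pos: [0.4649, 0.2881, 0.0396]
ee_rot: [0.698, -0.111, 0.698, 0.111]
contact_force: [-0.0, 0.3, -1.5]
finger_gap: 0.0137
```

```bash
python3 -m crank '[[[0,0,-0.5],[0,0,0]],[[0,0,-0.8],[0,0,0]],[[0,0,-0.8],[0,0,0]]]'
python3 -m crank '[[[0,0,0],[0,0,0]],[[0,0,0],[0,0,0]],[[0,0,0],[0,0,0]],[[0,0,0],[0,0,0]],[[0,0,0],[0,0,0]],[[0,0,0],[0,0,0]]]' 45
```

```text
t: 17.2
tool_pos: [0.4649, 0.2881, 0.0389]
ee_rot: [0.698, -0.111, 0.698, 0.111]
contact_force: [0.3, 0.5, -1.3]
finger_gap: 0.0135
t: 17.8
tool_pos: [0.4648, 0.2881, 0.0388]
ee_rot: [0.698, -0.111, 0.698, 0.111]
contact_force: [0.8, -1.0, -0.4]
finger_gap: 0.0441
```

```bash
python3 -m crank '[[[0,0,10],[0,0,0]],[[0,0,30],[0,0,0]],[[0,0,60],[0,0,0]],[[0,0,100],[0,0,0]],[[0,0,140],[0,0,0]],[[-10,20,170],[0,0,0]],[[-30,50,180],[0,0,0]],[[-60,90,190],[0,0,0]],[[-80,130,190],[0,0,0]],[[-100,170,190],[0,0,0]]]'
python3 -m crank '[[[-10,40,0],[0,0,0]],[[-20,80,0],[0,0,0]],[[-30,110,0],[0,0,0]],[[-30,110,0],[0,0,0]],[[-30,110,0],[0,0,0]]]'
python3 - <<'E'
from h import *
p,d=snap('top','t9'); s_,_=snap('side','s9'); P=cloud('top',d)
H=P[222:262,205:236].reshape(-1,3); H=H[(H[:,2]>.042)&(H[:,2]<.064)]
l=cv2.fitLine((H[:,:2]).astype(np.float32),cv2.DIST_WELSCH,0,1e-4,1e-4).ravel(); print(l,np.degrees(np.arctan2(l[1],l[0])))
dv=l[:2]*np.sign(l[0]); n=(H[:,:2]-l[2:])@np.array([-dv[1],dv[0]]); k=abs(n)<.006; print('z',np.median(H[k,2]))
k2=np.load('pics/t0.npy');Q=cloud('top',k2)[222:262,205:236].reshape(-1,3);Q=Q[(Q[:,2]>.042)&(Q[:,2]<.064)];n=(Q[:,:2]-l[2:])@np.array([-dv[1],dv[0]]);print('z0',np.median(Q[abs(n)<.006,2]))
T=P[205:222,205:220].reshape(-1,3); T=T[(T[:,2]>.066)&(T[:,2]<.1)]; print(T[:5])
a=np.deg2rad(15.1); ex=np.array([np.cos(a),np.sin(a)]);Q=P[150:215,290:365].reshape(-1,3); Q=Q[(Q[:,2]>.083)&(Q[:,2]<.095)];print(np.percentile(Q[:,:2]@ex,[5,50,95]))
f=lambda i,a,b:cv2.resize(i[a:a+80,b:b+80,::-1],(400,400),interpolation=cv2.INTER_CUBIC)
cv2.imwrite('pics/c9.png',np.hstack([f(p,195,185),f(s_,130,165)])); cv2.imwrite('pics/t9v.png',p[:,:,::-1]); print(sense()['contact_force'])
E
```

```text
t: 18.8
tool_pos: [0.3638, 0.4596, 0.2305]
ee_rot: [0.699, -0.11, 0.698, 0.111]
contact_force: [0.3, 0.8, 0.0]
finger_gap: 0.0447
t: 19.3
tool_pos: [0.3344, 0.568, 0.2289]
ee_rot: [0.698, -0.111, 0.698, 0.111]
contact_force: [-0.6, -1.0, -0.5]
finger_gap: 0.0451
[0.940388   0.34010348 0.47881532 0.2906736 ] 19.883177
z 0.05283619409680107
z0 0.052339420706254636
[[0.56388544 0.32056692 0.07242112]
 [0.56344316 0.31634192 0.07714208]
 [0.56429427 0.31559691 0.06815886]
 [0.56072432 0.32011732 0.07381701]
 [0.56101837 0.31790221 0.07065971]]
[0.58043316 0.58503342 0.58995808]
[0.21013187 0.42697632 0.27096738]
```

View pics/c9.png

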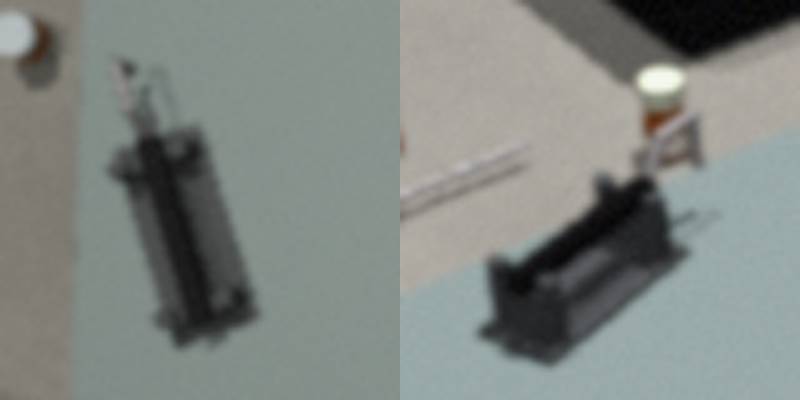

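View pics/t9v.png

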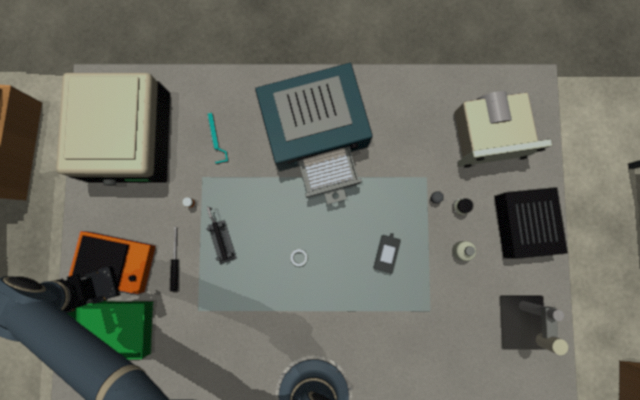

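The hook is back in both forks, as it was found ((220,238), top view). The tray is out with its lip at (336,198). The bystanders are in the same pixels as before, and the arm is clear.

```bash
python3 -c "
from workcell import *
print(sign_off())"
```

```text
the job is handed in; nothing more can be done
None
```

I hooked the tray through its finger hole, drew it out to its end stop, unhooked it and laid the hook back in its rest. I handed the job in at about 19 s of the 59 s allowed; no verdict is reported.

- **Tray:** It felt like about 4 N drag, then about 9 N through the detent. At the end the force rose to 12.7 N with no further motion, so I took that as the hard stop. That was the highest wrist reading I saw in the pull direction (13.5 N with the vertical part). The tray stands 43.5 mm further out than found, measured before and after returning the hook.
- **Hook:** The last pictures show it in both forks. The handle height is 0.5 mm from where it started, and the toe tip is within about 1–2 mm.
- **Surroundings:** The bystanders and the turquoise look-alike show no visible movement, and the arm is clear of everything.
- **Checks that disagreed:**
  - The final line fit of the hook gave 19.9° against 18.1° at the start. That fit includes the fork tops, and the difference is well inside the 0.2 rad limit.
  - Before I lowered the toe, the network could not find it and its hole position was off. I aligned from the depth image instead.

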